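# Snap the last retainer onto a circuit board and hold it down

### The arm

A 6-joint arm with a two-finger parallel gripper is mounted at the origin on the work surface. World frame = base frame: x ahead of the robot, y to its left, z up, the work surface at z = 0. Lengths are in m, angles in degrees, forces in N, time in s.
With the tool pointing down it reaches from about 0.4 to 0.825 m from the base axis. Payload 7 kg.
Tool frame: the origin (TCP) lies midway between the tips of the shut fingers; the grasp point (between the pads) lies r.grip_depth behind it (r.grip_depth is the distance from the TCP to the grasp point, in m); z points along the fingers, y is the line along which they close (so a half turn about z gives the same grasp; the last joint's range is limited). The gripper opens to 88 mm and grips with 3 to 60 N. Pads are 19 mm wide; open, the fingers measure 130 mm over their backs; the gripper's body (78 mm by 193 mm) begins 47 mm behind the grasp point.
Start: joints at [88.127, 20.546, 0.682, 0, -70.136, -16.507], TCP at [0.213, 0.641, 0.227] pointing down, gripper open.
Joint ranges: [-176.03, 176.03], [-82.01, 121.73], [-58.28, 71.71], [-173.87, 95.51], [-174.79, -0.11], [-173.66, 173.66]. Speed limits (degrees/s): [136.94, 136.94, 172.46, 180, 180, 180].

### API

Orientations are given as [roll, pitch, yaw] about the fixed x, y, z axes, in that order (R = Rz(yaw) Ry(pitch) Rx(roll)).
In Python, from plant import r, eyes, close_job gives the robot as it stands (r), with the cameras (eyes) and the job as plain functions.
- The arm moves only by the tool step_hand, called after "Call:" by a JSON object that holds its "fn" and its "kwargs", one argument or row to a line. Schema: {"type":"object","properties":{"motion":{"type":"array","items":{"type":"array","items":{"type":"array","items":{"type":"number"},"minItems":6,"maxItems":6},"minItems":1,"maxItems":12},"minItems":1,"maxItems":1},"finger_gap":{"type":"number"},"grip_force":{"type":"number"},"only":{"type":"string"},"quiet":{"type":"boolean"},"lines":{"type":"string"}},"required":["motion"],"additionalProperties":false}. motion is a list that holds a single list of rows (three levels of brackets), with 1 to 12 rows, each of 6 numbers: dx, dy, dz in fractions of the full range, 1 being 1 m, then a rotation vector rx, ry, rz in fractions of the full range, 1 being 180 degrees; each row is the pose to reach, as a shift and turn from the pose commanded when the call began, along the tool's axes at that moment; what a row does not reach only later rows make up. A row lasts 1/12 s, in which the tool goes at most 0.0417 m and 7.16 degrees, less where a joint would pass 70% of its speed; a pose out of reach is approached as far as the arm can. finger_gap is the finger opening in m, set as the call begins (left out keeps the last). The fingers move at their own pace and stop on an object; grip_force is the grip in N (left out, the last holds). Time passes only in rows, so rows that do not move let the fingers close. The tool returns the time, the measured TCP pose, the force, the opening and the grip force at its end. only (a regular expression) keeps the lines of the reply that match it, lines (a string "A,B") keeps lines A to B, and quiet returns only ok. Shift and turn numbers lie between -1 and 1, and a call with a number outside is refused. Input that does not fit is refused with a message, and nothing moves.
- r.get_state(): the state, without advancing time (a new reading comes with each control period).
- eyes.capture(name): name is "scene" or "top"; returns a dict with "frame" (420x560x3 uint8, red, green, blue), "z_map" (420x560 float32, m along the optical axis (not along the pixel's ray), 0 where there is no reading), "fx", "fy", "cx", "cy" (pixels), "cam_to_world" (4x4, takes a point from camera to world coordinates). Camera axes: x right, y down, z forward; pixel columns grow to the right and rows downward; lengths in m; the calibration is good to about 2 mm. A picture is of the moment at which its call begins.
- close_job(): hands the job in; it is judged then, once.
The state is a dict: "time_s": time; "joints": joint angles; "qd": joint speeds; "joint_torque": joint torques, N m; "tcp_pos": TCP position; "eef_rot": TCP orientation; "contact_force": force on the tool from outside, world axes, zero at the start; "moment": the same for the moment, N m; "gripper_width": finger opening in m; "gripper_force": force on a finger pad.
Only numpy, scipy, OpenCV 4.12 (cv2) and the standard library are available. Lean on these libraries where they do the work, as an engineer would, in place of code of your own. Each camera call takes 0.05 s, during which the arm holds its last target. There are 200 camera calls.

### The job

Three corners of the green circuit board are already fixed to their posts with black yellow-ringed retainers; take the fourth retainer out of the aluminium rack, put its stem down through the empty corner hole of the board and press until it snaps and its flange sits flat on the board. Keep hold of it and keep pressing it down with steady, moderate hand pressure: the job finishes while you are still pressing, not letting go. Do not crush the board, and leave the other plugs and the things on the bench where they are.

Things in the scene. Friction and masses are not known exactly. Their poses are not given: they have to be found in the camera images.
- retainer: loose retainer, 60 g, round about z (up): black knob 16 mm in diameter with a yellow ring, on a black flange 22 mm in diameter, 4 mm thick; white stem below. Origin: centre of the flange's underside; knob from +4 to +40 mm, stem to -22.5 mm. At first it stands in one of the rack's three wells (not always the same), flange resting on the rack's top, 40 mm above the table; it lifts out freely.
- tip (a point): lower end of the retainer's stem, 22.5 mm below its origin. The stem, downwards from the flange: straight neck 7 mm thick, ending in a ball 11 mm in diameter whose centre is at -17 mm
- hole (a point): empty corner hole of the board, 13 mm in diameter, brass-coloured ring round it; its centre at the board's upper face, 56 mm above the table, z up. Sprung jaws hide in the post below: the stem goes in freely until the flange is 11 mm above the board, resistance climbs to 8 to 16 N at 7 mm, falls to about nothing at 4 mm (snap) and stays so until the flange meets the stiff board
- board: green circuit board 140 x 100 x 3 mm, fixed level on four posts, upper face 56 mm above the table. Origin: centre of its underside, x along the long side. Corner holes at x +-55, y +-36 mm; the empty one at (+55, +36), the others carry fitted retainers, knobs rising 40 mm. Parts on it are up to 15 mm tall, within 45 mm of the empty hole 2 mm. Press it with 60 N at most
- holder: steel sheet 190 x 150 x 3 mm under the board with four black posts; fixed to the table, turned any way round. Origin: centre of its underside; axes parallel to the board's.
- rack: aluminium block 56 x 144 x 40 mm (x, y, z), fixed. Origin: centre of its underside. Three upright wells 14 mm in diameter and 34 mm deep on its y axis at -45, 0 and +45 mm.
- plug_red: red plug standing in another well of the rack: flange 22 mm in diameter and 4 mm thick, 10 mm thick neck, ball 14 mm in diameter on top at 30 mm. Origin: centre of the flange's underside. To be left in its well.
- plug_blue: blue plug of the same shape standing in the third well, origin likewise. To be left in its well.
- screwdriver: red screwdriver 200 mm long lying on the bench, bystander; origin at its middle underside
- brush: flat brush 200 mm long lying on the bench, bystander; origin at its middle underside
- spool: metal solder spool, 56 mm in diameter, 44 mm tall, bystander; origin under its centre
- flux_jar: amber jar with a white lid, 44 mm in diameter, 50 mm tall, bystander; origin under its centre
- meter: orange multimeter 140 x 75 x 40 mm lying on the bench, bystander; origin under its centre

How it is judged (in metres and radians):
On the way, in this order (a step that is already met when the one before it is completed fails the run):
1. the retainer is lifted clear of the rack in the fingers (height (world z) of retainer above 0.08 m and contact force between the fingers and retainer above 1 N), for 0.1 s.
2. its stem tip is through the board's empty hole (z of tip in the frame of hole below -0.006 m and horizontal distance between tip and hole below 0.0065 m), for 0.05 s.
3. it has snapped in, its flange on the board (z of retainer in the frame of hole below 0.0025 m and horizontal distance between retainer and hole below 0.005 m and angle between retainer's own z axis and vertical below 0.12 rad), for 0.1 s.
At the end, for the whole second after the job is handed in: At the end and through the last second the retainer is snapped home: flange within 2.5 mm of the board's face, within 5 mm of the hole's centre, upright within 7 degrees, while the fingers still press it on the board with more than 3 N (all of step 3 and z of retainer in the frame of hole above -0.003 m and contact force between retainer and board above 3 N and contact force between the fingers and retainer above 2 N); the arm keeps its last pose, push and grip.
It fails at once if the retainer is pressed on the board with more than 60 N (contact force between retainer and board above 60 N).
It fails at once if a bystander (the plugs in the rack, screwdriver, brush, spool, jar, meter) is moved more than 25 mm (distance of any of plug_red, plug_blue, screwdriver, brush, spool, flux_jar, meter from where it was at the start of the episode above 0.025 m).
It also fails if it takes over 51 s, if anything falls off the work surface, if the arm or the gripper's body presses on something with over 40 N, if the wrist force passes 120 N, or if a joint passes its speed limit or range.

## Working session

There is one attempt and no reset: what is moved stays moved. The work goes in short steps, Python scripts to look and compute and a tool call to move; the robot and the scene stay as the last step left them, time stands still between calls to the robot, and variables do not carry over. Pictures are saved under pics/ and viewed, at most 10 in all, crops included, and the job is handed in when it is done.

```bash
ls; mkdir -p pics; python3 - <<'E'
from plant import r, eyes, close_job
import cv2,numpy as np
s=r.get_state();print(s,r.grip_depth)
for n in("scene","top"):
    c=eyes.capture(n);cv2.imwrite(f"pics/{n}0.png",c["frame"][:,:,::-1]);np.savez(f"pics/{n}0.npz",**c)
    print(n,c["fx"],c["cx"],c["cy"],c["cam_to_world"].round(3).tolist())
E
```

```text
pics
plant.py
{'time_s': 0.0, 'joints': array([ 8.81254257e+01,  2.05906147e+01,  6.34418324e-01, -1.97742534e-02,
       -7.01358435e+01, -1.65045663e+01]), 'qd': array([-0.0941377 ,  0.09354264,  0.09380204, -0.09596086,  0.01780135,
       -0.11993251]), 'joint_torque': array([-1.12643229e-03, -5.82722211e+01,  2.93062431e+01,  6.99694186e+00,
        7.00664241e-03, -1.47305182e-04]), 'tcp_pos': array([0.2127296 , 0.64009223, 0.22563793]), 'eef_rot': array([ 1.79906471e+02, -8.32700623e-03, -1.83858679e+01]), 'contact_force': array([-0.43708205, -0.35999816,  0.29973441]), 'moment': array([-0.01076899,  0.02881521,  0.02017888]), 'gripper_force': 0.0, 'gripper_width': 0.08761395565217099} 0.0188
scene 387.529321910469 278.6896711416271 209.6278527745589 [[0.181, 0.83, -0.528, 1.098], [0.984, -0.155, 0.092, -0.107], [-0.005, -0.536, -0.844, 0.876], [0.0, 0.0, 0.0, 1.0]]
top 439.5278445121947 276.3921233735109 205.01376167189974 [[0.009, -0.984, 0.179, 0.378], [-1.0, -0.01, -0.003, -0.022], [0.005, -0.179, -0.984, 1.165], [0.0, 0.0, 0.0, 1.0]]
```

View pics/top0.png

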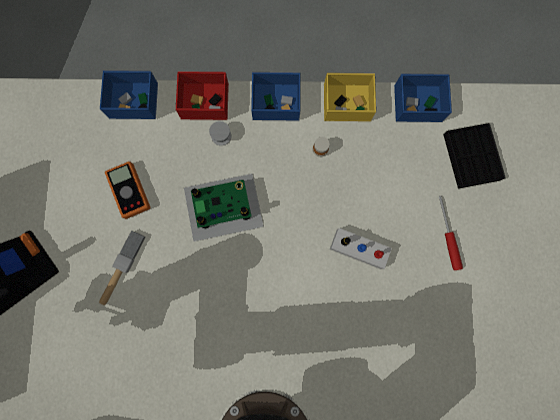

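View pics/scene0.png

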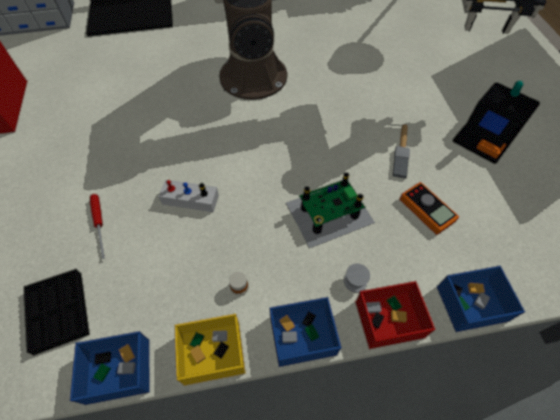

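The top view shows the rack at about (362,248), with the black retainer at its left (346,241), blue at (362,248) and red at (379,254). The board is at (220,203), and its empty ring seems to be at (240,186). I'll zoom in to confirm both.

```bash
python3 - <<'E'
import cv2,numpy as np
t=cv2.imread("pics/top0.png");s=cv2.imread("pics/scene0.png")
a=[t[170:245,180:280],t[215:290,315:415],s[165:240,285:385],s[155:230,140:240]]
a=[cv2.resize(i,(400,300),interpolation=cv2.INTER_NEAREST) for i in a]
cv2.imwrite("pics/z0.png",np.vstack([np.hstack(a[:2]),np.hstack(a[2:])]))
E
```

```text
(no output)
```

View pics/z0.png

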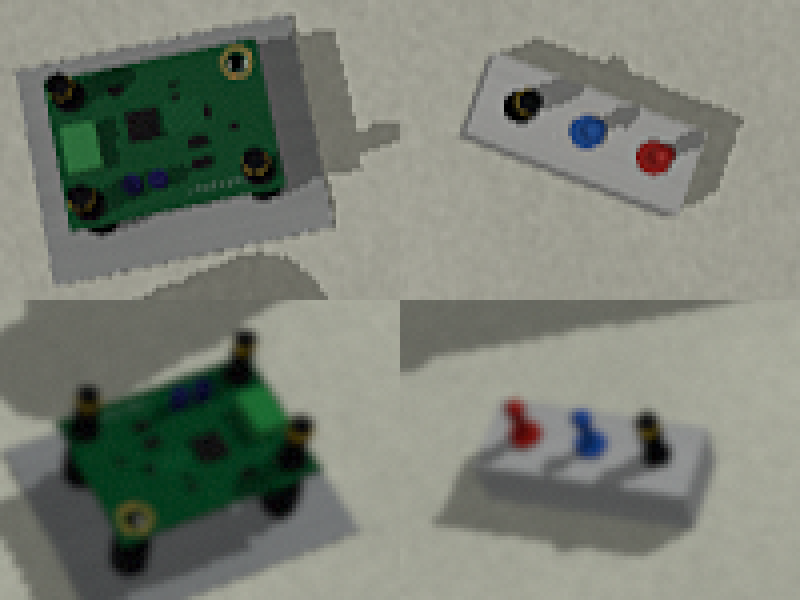

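The crops confirm it: the empty ring is at top (239,185.7) and scene (318.5,219.7). The retainer is in the rack's left end well (top 346,241).

```bash
cat > h.py <<'E'
import cv2,numpy as np
from plant import r, eyes, close_job
def world(c):
    v,u=np.mgrid[0:420,0:560];z=c["z_map"];M=c["cam_to_world"]
    p=np.stack([(u-c["cx"])/c["fx"]*z,(v-c["cy"])/c["fy"]*z,z],-1)
    w=p@M[:3,:3].T+M[:3,3]; w[z==0]=np.nan; return w
def cast(c,uv,h):
    M=c["cam_to_world"];uv=np.atleast_2d(uv).astype(float)
    d=np.c_[(uv[:,0]-c["cx"])/c["fx"],(uv[:,1]-c["cy"])/c["fy"],np.ones(len(uv))]@M[:3,:3].T
    return M[:3,3]+d*((h-M[2,3])/d[:,2])[:,None]
def hsv(c): return cv2.cvtColor(c["frame"],cv2.COLOR_RGB2HSV)
def cen(m,box):
    u0,u1,v0,v1=box;k=np.zeros(m.shape,bool);k[v0:v1,u0:u1]=m[v0:v1,u0:u1]
    v,u=np.nonzero(k);return np.array([u.mean(),v.mean()]),(u.max()-u.min()+1,v.max()-v.min()+1),len(u)
E
python3 - <<'E'
from h import *
for n,hb,rb,bb in(("top",(230,248,178,195),(325,400,225,270),(180,270,170,240)),("scene",(308,330,210,228),(155,225,170,215),(290,375,170,235))):
    c=dict(np.load(f"pics/{n}0.npz"));H=hsv(c);w=world(c)
    yel=(H[...,0]>14)&(H[...,0]<34)&(H[...,1]>90)
    uv,sz,k=cen(yel,hb);print(n,"ring",uv,sz,k,cast(c,uv,.056).round(4),"z",np.nanmedian(w[...,2][hb[2]:hb[3],hb[0]:hb[1]]))
    g=((H[...,0]>45)&(H[...,0]<85)&(H[...,1]>120)).astype(np.uint8);m=np.zeros_like(g);m[bb[2]:bb[3],bb[0]:bb[1]]=g[bb[2]:bb[3],bb[0]:bb[1]]
    v,u=np.nonzero(m);P=cast(c,np.c_[u,v],.056)[:,:2]
    print(" board",cv2.minAreaRect((P*1000).astype(np.float32)))
    # rack top
    q=np.zeros(g.shape,bool);a=(slice(rb[2],rb[3]),slice(rb[0],rb[1]));z=w[...,2];q[a]=(np.abs(z[a]-.04)<.007)
    v,u=np.nonzero(q);P=cast(c,np.c_[u,v],.04)[:,:2];print(" rack",cv2.minAreaRect((P*1000).astype(np.float32)),np.median(z[q]))
    for nm,mk,h in(("red",((H[...,0]<8)|(H[...,0]>172))&(H[...,1]>140),.055),("blue",(H[...,0]>100)&(H[...,0]<125)&(H[...,1]>130),.055),("yel",yel,.07),("blk",(H[...,2]<55),.06)):
        try: uv,sz,k=cen(mk,rb);print(" ",nm,uv,sz,k,cast(c,uv,h).round(4))
        except Exception as e: print(nm,e)
E
```

```text
top ring [238.7        185.13333333] (np.int64(8), np.int64(9)) 30 [[0.6304 0.072  0.056 ]] z 0.05457358973006632
 board ((581.8585815429688, 117.19713592529297), (100.81498718261719, 138.8023223876953), 12.911916732788086)
 rack ((471.5108642578125, -243.43426513671875), (144.6973114013672, 57.1057014465332), 69.47999572753906) 0.04036738902425974
  red [378.21428571 253.89285714] (np.int64(10), np.int64(7)) 56 [[ 0.4566 -0.2836  0.055 ]]
  blue [359.4        246.66666667] (np.int64(24), np.int64(14)) 60 [[ 0.4744 -0.2366  0.055 ]]
  yel [344.64705882 240.88235294] (np.int64(5), np.int64(8)) 17 [[ 0.4871 -0.1971  0.07  ]]
  blk [345.21153846 241.01923077] (np.int64(10), np.int64(8)) 52 [[ 0.4878 -0.2002  0.06  ]]
scene ring [318.4 218.9] (np.int64(8), np.int64(7)) 30 [[0.6298 0.0742 0.056 ]] z 0.05541984656125931
 board ((594.0186157226562, 118.2354965209961), (111.32955169677734, 140.48988342285156), 12.036118507385254)
 rack ((476.6814880371094, -242.0847625732422), (146.92356872558594, 62.15726089477539), 69.33002471923828) 0.040407745851824606
  red [171.55813953 186.81395349] (np.int64(37), np.int64(14)) 43 [[ 0.4636 -0.2795  0.055 ]]
  blue [186.91304348 188.93478261] (np.int64(21), np.int64(11)) 46 [[ 0.4778 -0.2404  0.055 ]]
  yel [202.11764706 187.88235294] (np.int64(5), np.int64(5)) 17 [[ 0.493  -0.1995  0.07  ]]
  blk [202.84313725 190.39215686] (np.int64(7), np.int64(12)) 51 [[ 0.4938 -0.1994  0.06  ]]
```

The manual's scale: turns go in shares of 180 degrees. Converting my numbers, 86 degrees is 0.4778.

```bash
cat >> h.py <<'E'
from scipy.spatial.transform import Rotation as Ro
def row(target,yaw=None):
    s=r.get_state();R=Ro.from_euler('xyz',s["eef_rot"],degrees=True)
    d=R.inv().apply(np.array(target)-s["tcp_pos"])
    rv=np.zeros(3) if yaw is None else (R.inv()*Ro.from_euler('xyz',[180,0,yaw],degrees=True)).as_rotvec(degrees=True)
    print("row",d.round(4),rv.round(2),"tcp",s["tcp_pos"].round(4),s["eef_rot"].round(2),"F",s["contact_force"].round(1))
E
```

Call:
{"fn": "step_hand", "kwargs": {
  "motion": [
    [[0.38,0.232,0,0,0,0.4778],[0.38,0.232,0,0,0,0.4778],[0.38,0.232,0,0,0,0.4778],[0.38,0.232,0,0,0,0.4778],[0.38,0.232,0,0,0,0.4778],[0.38,0.232,0,0,0,0.4778],[0.38,0.232,0,0,0,0.4778],[0.38,0.232,0,0,0,0.4778],[0.38,0.232,0,0,0,0.4778],[0.38,0.232,0,0,0,0.4778],[0.38,0.232,0,0,0,0.4778],[0.38,0.232,0,0,0,0.4778]]
  ],
  "finger_gap": 0.088
}}

```text
time_s: 1.1
tcp_pos: [0.5026, 0.2965, 0.2261]
eef_rot: [180.0, -0.1, -104.9]
contact_force: [-0.2, 0.9, -0.2]
gripper_width: 0.0878
gripper_force: 0.0
```

```bash
python3 -c "
from h import *
row([.4878,-.2005,.15],-110.5)"
```

```text
row [ 0.484  -0.1136  0.0768] [ 0.   -0.08  5.59] tcp [0.5026 0.2965 0.2261] [ 1.7999e+02 -8.0000e-02 -1.0491e+02] F [-0.2  0.9 -0.2]
```

Scaled: 5.6 degrees is 0.0311.

Call:
{"fn": "step_hand", "kwargs": {
  "motion": [
    [[0.484,-0.1136,0.077,0,0,0.0311],[0.484,-0.1136,0.077,0,0,0.0311],[0.484,-0.1136,0.077,0,0,0.0311],[0.484,-0.1136,0.077,0,0,0.0311],[0.484,-0.1136,0.077,0,0,0.0311],[0.484,-0.1136,0.077,0,0,0.0311],[0.484,-0.1136,0.077,0,0,0.0311],[0.484,-0.1136,0.077,0,0,0.0311],[0.484,-0.1136,0.077,0,0,0.0311],[0.484,-0.1136,0.077,0,0,0.0311],[0.484,-0.1136,0.077,0,0,0.0311],[0.484,-0.1136,0.077,0,0,0.0311]]
  ]
}}

```text
time_s: 2.1
tcp_pos: [0.4901, -0.1954, 0.1498]
eef_rot: [-180.0, 0.0, -109.9]
contact_force: [1.5, 1.7, 0.3]
gripper_width: 0.088
gripper_force: 0.0
```

Call:
{"fn": "step_hand", "kwargs": {
  "motion": [
    [[0.02,-0.005,0.003,0,0,0],[0.02,-0.005,0.003,0,0,0],[0.02,-0.005,0.003,0,0,0]]
  ]
}}

```text
time_s: 2.35
tcp_pos: [0.4878, -0.2152, 0.1463]
eef_rot: [179.9, -0.0, -110.1]
contact_force: [-0.6, -0.3, 0.1]
gripper_width: 0.0878
gripper_force: 0.0
```

```bash
python3 - <<'E'
from h import *
row([.4878,-.2005,.0465],-110.5)
for n in("top","scene"):
    c=eyes.capture(n);cv2.imwrite(f"pics/{n}1.png",c["frame"][:,:,::-1])
t=cv2.imread("pics/top1.png")[190:290,300:420];s=cv2.imread("pics/scene1.png")[120:220,140:260]
cv2.imwrite("pics/z1.png",np.hstack([cv2.resize(i,(400,333)) for i in(t,s)]))
E
```

```text
row [-0.0138  0.0048  0.0998] [ 0.09 -0.02  0.4 ] tcp [ 0.4878 -0.2152  0.1463] [ 1.7991e+02 -2.0000e-02 -1.1010e+02] F [-0.6 -0.3  0.1]
```

View pics/z1.png

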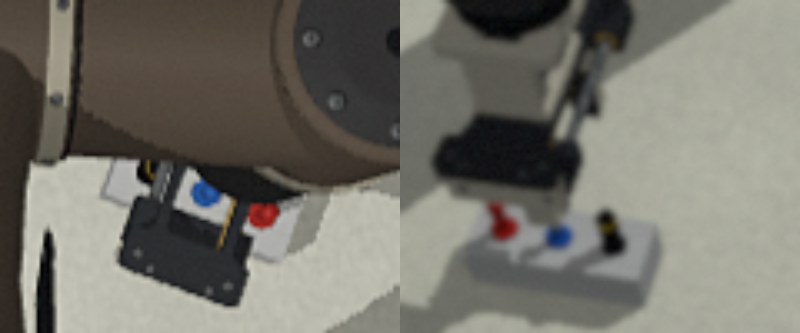

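Picture z1 shows the open gripper straddling the rack crosswise. The retainer is still in its well at about (612,230) in the scene crop, 14 mm off the gripper centre. I'll shift over and descend.

Scaled: 0.4 degrees is 0.0022.

Call:
{"fn": "step_hand", "kwargs": {
  "motion": [
    [[-0.0138,0.0048,0.01,0,0,0.0022],[-0.0138,0.0048,0.03,0,0,0.0022],[-0.0138,0.0048,0.06,0,0,0.0022],[-0.0138,0.0048,0.085,0,0,0.0022],[-0.0138,0.0048,0.1,0,0,0.0022],[-0.0138,0.0048,0.1,0,0,0.0022],[-0.0138,0.0048,0.1,0,0,0.0022]]
  ]
}}

```text
time_s: 3.03
tcp_pos: [0.4888, -0.1984, 0.047]
eef_rot: [179.9, -0.0, -110.2]
contact_force: [0.8, -0.2, 1.0]
gripper_width: 0.0876
gripper_force: 0.0
```

```bash
python3 -c "
from h import *
row([.4878,-.2005,.0465],-110.5)"
```

```text
row [0.0023 0.0002 0.0005] [ 0.07 -0.03  0.28] tcp [ 0.4888 -0.1984  0.047 ] [ 1.7993e+02 -3.0000e-02 -1.1022e+02] F [ 0.8 -0.2  1. ]
```

Now close the fingers.

Call:
{"fn": "step_hand", "kwargs": {
  "motion": [
    [[0.002,0,0,0,0,0],[0.002,0,0,0,0,0],[0.002,0,0,0,0,0],[0.002,0,0,0,0,0],[0.002,0,0,0,0,0],[0.002,0,0,0,0,0],[0.002,0,0,0,0,0],[0.002,0,0,0,0,0],[0.002,0,0,0,0,0],[0.002,0,0,0,0,0]]
  ],
  "finger_gap": 0.0,
  "grip_force": 40
}}

```text
time_s: 3.87
tcp_pos: [0.488, -0.2013, 0.047]
eef_rot: [180.0, -0.0, -110.3]
contact_force: [-0.5, 0.1, 0.5]
gripper_width: 0.0266
gripper_force: 0.0
```

```bash
python3 -c "
from h import *
row([.4878,-.2005,.0465],-110.5)"
```

```text
row [-0.0006  0.0005  0.0005] [ 0.01 -0.    0.17] tcp [ 0.488  -0.2013  0.047 ] [ 179.99   -0.   -110.33] F [-0.5  0.1  0.5]
```

Call:
{"fn": "step_hand", "kwargs": {
  "motion": [
    [[0,0,0,0,0,0],[0,0,0,0,0,0],[0,0,0,0,0,0],[0,0,0,0,0,0],[0,0,0,0,0,0],[0,0,0,0,0,0]]
  ]
}}

```text
time_s: 4.37
tcp_pos: [0.4881, -0.2012, 0.047]
eef_rot: [180.0, 0.0, -110.3]
contact_force: [-0.5, -0.2, -2.0]
gripper_width: 0.0152
gripper_force: 40.0
```

Call:
{"fn": "step_hand", "kwargs": {
  "motion": [
    [[0,0,-0.01,0,0,0],[0,0,-0.03,0,0,0],[0,0,-0.06,0,0,0],[0,0,-0.08,0,0,0],[0,0,-0.1,0,0,0],[0,0,-0.1,0,0,0],[0,0,-0.1,0,0,0]]
  ]
}}

```text
time_s: 4.95
tcp_pos: [0.4887, -0.2012, 0.1488]
eef_rot: [-179.8, 0.1, -110.3]
contact_force: [0.2, 0.5, -0.8]
gripper_width: 0.015
gripper_force: 40.0
```

```bash
python3 -c "
from h import *
row([.630,.0728,.147],-110.5)"
```

```text
row [-0.3061 -0.0373  0.0022] [-0.17  0.06  0.18] tcp [ 0.4887 -0.2012  0.1488] [-1.7983e+02  6.0000e-02 -1.1032e+02] F [ 0.2  0.5 -0.8]
```

Call:
{"fn": "step_hand", "kwargs": {
  "motion": [
    [[-0.04,-0.005,0,0,0,0],[-0.08,-0.01,0,0,0,0],[-0.12,-0.015,0,0,0,0],[-0.16,-0.02,0,0,0,0],[-0.2,-0.025,0,0,0,0],[-0.24,-0.03,0,0,0,0],[-0.27,-0.034,0,0,0,0],[-0.295,-0.0365,0,0,0,0],[-0.306,-0.0373,0,0,0,0],[-0.306,-0.0373,0,0,0,0],[-0.306,-0.0373,0,0,0,0]]
  ]
}}

```text
time_s: 5.87
tcp_pos: [0.6285, 0.0728, 0.1458]
eef_rot: [179.9, -0.1, -110.3]
contact_force: [-0.7, -0.0, -0.3]
gripper_width: 0.0153
gripper_force: 40.0
```

```bash
python3 - <<'E'
from h import *
row([.630,.0728,.0975],-110.5)
for n in("top","scene"):
    c=eyes.capture(n);cv2.imwrite(f"pics/{n}2.png",c["frame"][:,:,::-1]);np.savez(f"pics/{n}2.npz",**c)
t=cv2.imread("pics/top2.png")[150:250,180:300];s=cv2.imread("pics/scene2.png")[140:240,270:390]
cv2.imwrite("pics/z2.png",np.hstack([cv2.resize(i,(400,333),interpolation=0) for i in(t,s)]))
E
```

```text
row [-0.0006 -0.0015  0.0483] [ 0.11 -0.09  0.22] tcp [0.6285 0.0728 0.1458] [ 1.7989e+02 -9.0000e-02 -1.1028e+02] F [-0.7 -0.  -0.3]
```

View pics/z2.png

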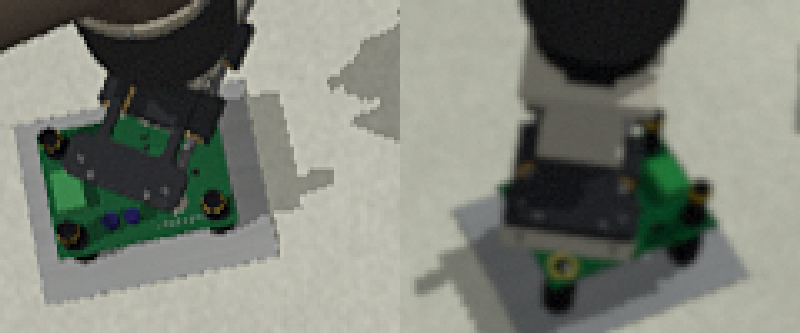

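In z2 the gripper body hides the held retainer in both views. The scene view still shows the hole ring at (562,265) in the crop. I'll turn the tool so its narrow side faces the scene camera.

Scaled: -84 degrees is -0.4667.

Call:
{"fn": "step_hand", "kwargs": {
  "motion": [
    [[0,0,0,0,0,-0.0389],[0,0,0,0,0,-0.0778],[0,0,0,0,0,-0.1167],[0,0,0,0,0,-0.1556],[0,0,0,0,0,-0.1944],[0,0,0,0,0,-0.2333],[0,0,0,0,0,-0.2722],[0,0,0,0,0,-0.3111],[0,0,0,0,0,-0.35],[0,0,0,0,0,-0.3889],[0,0,0,0,0,-0.4278],[0,0,0,0,0,-0.4667]]
  ],
  "quiet": true
}}

```text
ok
```

Call:
{"fn": "step_hand", "kwargs": {
  "motion": [
    [[0,0,0,0,0,-0.0389],[0,0,0,0,0,-0.0778],[0,0,0,0,0,-0.0889],[0,0,0,0,0,-0.0889],[0,0,0,0,0,-0.0889]]
  ],
  "quiet": true
}}

```text
ok
```

```bash
python3 - <<'E'
from h import *
row([.630,.0728,.0975],-10)
c=eyes.capture("scene");cv2.imwrite("pics/scene3.png",c["frame"][:,:,::-1]);np.savez("pics/scene3.npz",**c)
s=cv2.imread("pics/scene3.png")[150:240,260:380]
cv2.imwrite("pics/z3.png",cv2.resize(s,(800,600),interpolation=0))
E
```

```text
row [ 0.0008 -0.0013  0.0497] [-0.   -0.   -0.49] tcp [0.629  0.0717 0.1472] [-180.     -0.    -10.49] F [-0.1 -0.  -0.9]
```

View pics/z3.png

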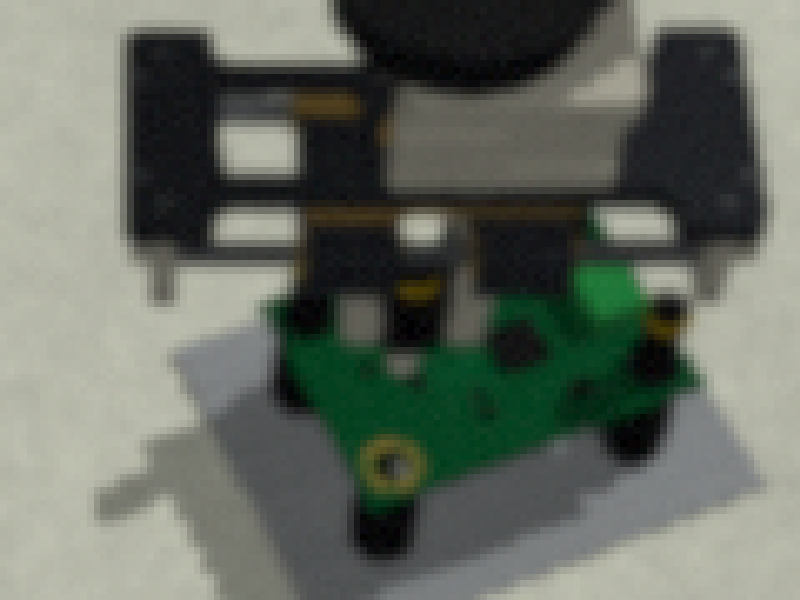

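z3 shows the held retainer: knob at crop (415,320) and white ball at about (404,364), with the ring at (392,465). I'll compare these with their projections.

```bash
cat >> h.py <<'E'
def proj(c,P):
    M=c["cam_to_world"];p=(np.atleast_2d(P)-M[:3,3])@M[:3,:3]
    return np.c_[p[:,0]/p[:,2]*c["fx"]+c["cx"],p[:,1]/p[:,2]*c["fy"]+c["cy"]]
E
python3 - <<'E'
from h import *
c=dict(np.load("pics/scene3.npz"));H=hsv(c)
T=r.get_state()["tcp_pos"]
print("proj ball,flange,knobtop,hole",proj(c,[T-[0,0,.024],T-[0,0,.005],T+[0,0,.033],[.630,.0728,.056]]).round(1))
print("pixels white"); m=(H[...,1]<70)&(H[...,2]>75)
for v in range(196,212): print(v,''.join('#' if m[v,u] else '.' for u in range(308,334)),H[v,316:326,2])
yel=(H[...,0]>14)&(H[...,0]<34)&(H[...,1]>90)
print(cen(yel,(308,330,212,228)),cen(yel,(310,330,186,197)))
w=world(c);print(w[202:208,319:323].round(3)[:,1])
b=H[...,2]<40
for v in range(190,206): print(v,''.join('#' if b[v,u] else '.' for u in range(308,334)))
E
```

```text
proj ball,flange,knobtop,hole [[319.7 203.9]
 [320.4 199.3]
 [321.9 189.6]
 [317.9 219.1]]
pixels white
196 ...######...........###### [82 53 26  7 15 10  9  9 14 16]
197 ...######...........#####. [82 58 28 11  0 12 10 13 11 17]
198 ...######...........#####. [84 59 29  9 11  1  6 15  8 20]
199 ...######..........#####.. [83 53 27 13  4  5 12  1 10 21]
200 ...#####...........#####.. [75 46 22  7 13  5  5 12 15 28]
201 ....####............####.. [64 42 27 19 13 15 15 19 22 37]
202 .......................... [63 55 46 45 45 44 44 43 44 53]
203 ..........####............ [62 67 76 78 77 77 72 65 62 64]
204 ..........#####........... [60 69 83 94 96 91 79 70 66 69]
205 ..........####............ [54 65 80 91 91 82 70 66 65 71]
206 .......................... [57 65 70 76 72 61 50 54 68 70]
207 .......................... [63 64 65 65 59 46 40 50 64 69]
208 .......................... [64 66 64 64 62 59 50 54 65 67]
209 .......................... [65 65 62 66 65 62 61 62 62 64]
210 .......................... [64 64 66 66 65 64 64 67 65 66]
211 .......................... [64 64 64 66 65 68 66 64 67 66]
(array([318.4516129 , 218.87096774]), (np.int64(8), np.int64(7)), 31) (array([322.21875, 192.96875]), (np.int64(8), np.int64(5)), 32)
[[0.637 0.069 0.144]
 [0.63  0.072 0.128]
 [0.632 0.071 0.128]
 [0.633 0.072 0.124]
 [0.594 0.087 0.056]
 [0.595 0.087 0.053]]
190 ####################....##
191 ###################.....##
192 ############......#.....##
193 ############......#.....##
194 ##.......###.....##.......
195 ##........#########.......
196 ##........#########.......
197 ##........#########.......
198 ##........########........
199 #.........########........
200 ..........########.......#
201 ..........########.......#
202 ..........................
203 ..........................
204 ..........................
205 ..........................
```

The projections agree to within a pixel. The hole estimate is about (0.630, 0.0727), and the retainer is on the TCP axis. I'll lower to just above the board and check.

Call:
{"fn": "step_hand", "kwargs": {
  "motion": [
    [[0.0008,-0.0012,0.01,0,0,0],[0.0008,-0.0012,0.025,0,0,0],[0.0008,-0.0012,0.04,0,0,0],[0.0008,-0.0012,0.05,0,0,0],[0.0008,-0.0012,0.057,0,0,0],[0.0008,-0.0012,0.057,0,0,0],[0.0008,-0.0012,0.057,0,0,0],[0.0008,-0.0012,0.057,0,0,0]]
  ],
  "quiet": true
}}

```text
ok
```

```bash
python3 - <<'E'
from h import *
row([.630,.0727,.0875])
c=eyes.capture("scene");cv2.imwrite("pics/scene4.png",c["frame"][:,:,::-1]);np.savez("pics/scene4.npz",**c)
T=r.get_state()["tcp_pos"];print(proj(c,[T-[0,0,.024],T-[0,0,.005],T+[0,0,.015],T+[0,0,.033]]).round(1))
s=cv2.imread("pics/scene4.png")[195:240,290:350]
cv2.imwrite("pics/z4.png",cv2.resize(s,(800,600),interpolation=0))
E
```

```text
row [-0.0007  0.0014  0.0032] [0. 0. 0.] tcp [0.6309 0.0739 0.0907] [-1.7998e+02 -5.0000e-02 -1.0320e+01] F [-0.5 -0.5 -0.4]
[[318.8 217. ]
 [319.4 212.9]
 [320.1 208.4]
 [320.8 204.2]]
```

View pics/z4.png

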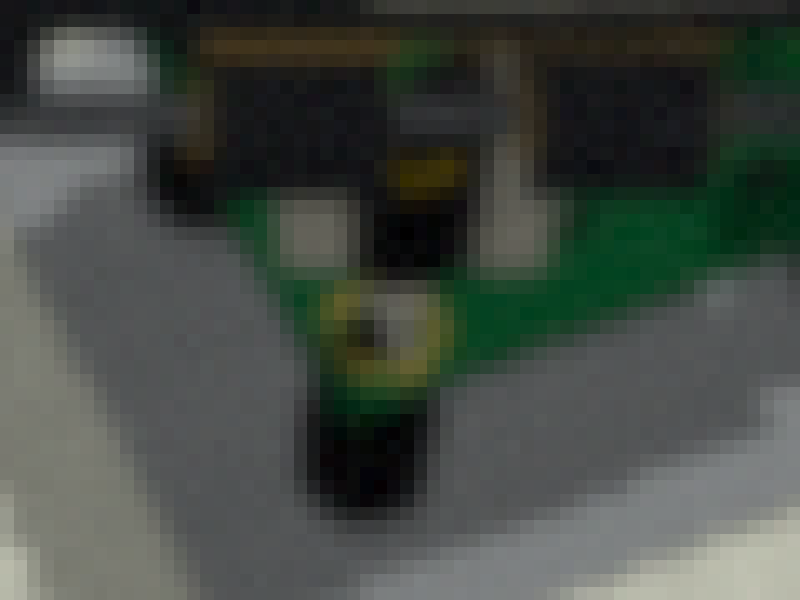

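z4 shows the ball at crop (405,310) over the ring centre (388,335). Allowing for the remaining height, it's about 1.5–2 mm too far in +y and slightly too far in +x. I'll correct that and re-measure over several readings.

Call:
{"fn": "step_hand", "kwargs": {
  "motion": [
    [[-0.0007,0.0017,0,0,0,0],[-0.0007,0.0017,0,0,0,0],[-0.0007,0.0017,0,0,0,0]]
  ],
  "quiet": true
}}

```text
ok
```

```bash
python3 - <<'E'
from h import *
A=[];F=[]
for i in range(8):
    c=eyes.capture("scene");s=r.get_state();A.append(s["tcp_pos"]);F.append(c["frame"].astype(float))
A=np.array(A);print(A.mean(0).round(4),A.std(0).round(4),s["contact_force"].round(1))
f=np.mean(F,0).astype(np.uint8);c["frame"]=f;np.savez("pics/scene5.npz",**c)
H=hsv(c)
yel=(H[...,0]>14)&(H[...,0]<34)&(H[...,1]>90)
m=(H[...,1]<70)&(H[...,2]>60)
b=H[...,2]<30
for v in range(204,226): print(v,''.join('y' if yel[v,u] else '#' if m[v,u] else 'b' if b[v,u] else '.' for u in range(306,336)),H[v,314:324,2])
T=A.mean(0);print(proj(c,[T-[0,0,.024],T-[0,0,.005],T+[0,0,.015]]).round(1))
E
```

```text
[0.6294 0.0723 0.0902] [0.     0.     0.0001] [ 0.3 -0.8 -0.3]
204 bbbbbbbbbbbb.........#..bbbbbb [24 23 24 24 34 41 47 46 47 47]
205 bbbbbbbbbbbbbbbb....##..bbbbbb [23 23 24 22 25 29 28 29 34 38]
206 bbbbbbbbbbbbyyyyyyy.###.bbbbbb [21 20 22 25 38 41 41 44 49 48]
207 bbbbbbbbbbbyyyyyyyy.###.bbbbbb [24 23 21 31 49 58 59 60 61 50]
208 bbb......bbbyyyyyy..###..bbbbb [33 27 21 25 38 49 53 56 49 35]
209 b....###..bbyyyyyb.#####...... [56 40 23 17 20 25 31 31 25 19]
210 ....#####..bbbbbbb.######..... [77 57 31 14 10 10 15 12 11 18]
211 ....######.bbbbbbb.######..... [88 64 37 15  7  6  6  8  8 20]
212 .#..######.bbbbbbb.######..... [90 67 35 14  8  7  8  9 10 22]
213 ##..######.bbbbbbb.######..... [89 64 34 11  8  8  5  8  9 27]
214 #########..bbbbbb..#####...... [82 60 34 18  9  8  8 13 19 35]
215 ####.##......b................ [72 61 49 42 33 29 32 37 41 49]
216 ####.......####............... [71 76 75 72 68 65 70 70 66 63]
217 #####....y.####y.............. [76 88 90 88 89 91 96 94 84 73]
218 #####....yy####y.............. [72 77 74 74 84 88 88 91 89 78]
219 ######......###yy............# [63 60 48 46 65 81 82 83 89 82]
220 #######...y..##.y.........#### [56 54 42 35 53 80 90 90 91 81]
221 #######..yyyy#.y.......####### [52 59 68 63 61 79 95 96 89 76]
222 #######...yyyyyy.....######### [ 49  62  83  86  81  86 100  92  80  69]
223 #######...........############ [43 56 73 80 80 81 81 75 66 66]
224 #######..........############# [35 46 58 65 65 60 54 49 53 69]
225 #######.b.....bb.############# [27 35 45 46 42 36 29 28 47 71]
[[317.9 216.7]
 [318.6 212.6]
 [319.3 208.1]]
```

The knob, ball and ring now line up to within about 0.5 mm. I'll nudge by 0.6 mm and enter the hole gently.

Call:
{"fn": "step_hand", "kwargs": {
  "motion": [
    [[0.0006,0.0003,0,0,0,0],[0.0006,0.0003,0.002,0,0,0],[0.0006,0.0003,0.004,0,0,0],[0.0006,0.0003,0.006,0,0,0],[0.0006,0.0003,0.007,0,0,0],[0.0006,0.0003,0.007,0,0,0]]
  ],
  "grip_force": 60
}}

```text
time_s: 9.3
tcp_pos: [0.6299, 0.0719, 0.0827]
eef_rot: [180.0, 0.0, -10.3]
contact_force: [-0.9, 0.6, -0.3]
gripper_width: 0.0151
gripper_force: 60.0
```

Call:
{"fn": "step_hand", "kwargs": {
  "motion": [
    [[0,0,0.001,0,0,0],[0,0,0.002,0,0,0],[0,0,0.003,0,0,0],[0,0,0.003,0,0,0]]
  ]
}}

```text
time_s: 9.63
tcp_pos: [0.6304, 0.0721, 0.0801]
eef_rot: [-180.0, -0.1, -10.3]
contact_force: [1.6, 0.5, -1.1]
gripper_width: 0.0145
gripper_force: 60.0
```

Call:
{"fn": "step_hand", "kwargs": {
  "motion": [
    [[0,0,0.001,0,0,0],[0,0,0.002,0,0,0],[0,0,0.003,0,0,0],[0,0,0.004,0,0,0],[0,0,0.005,0,0,0],[0,0,0.005,0,0,0]]
  ]
}}

```text
time_s: 10.13
tcp_pos: [0.6295, 0.0717, 0.0745]
eef_rot: [180.0, 0.0, -10.3]
contact_force: [1.8, 0.5, -2.0]
gripper_width: 0.015
gripper_force: 60.0
```

Call:
{"fn": "step_hand", "kwargs": {
  "motion": [
    [[0,0,0.001,0,0,0],[0,0,0.002,0,0,0],[0,0,0.003,0,0,0],[0,0,0.003,0,0,0]]
  ]
}}

```text
time_s: 10.47
tcp_pos: [0.6295, 0.0719, 0.0723]
eef_rot: [180.0, 0.0, -10.3]
contact_force: [-1.3, 1.4, 3.9]
gripper_width: 0.0148
gripper_force: 60.0
```

The stem is in and the resistance is starting at the expected height. Next I'll press through the snap.

Call:
{"fn": "step_hand", "kwargs": {
  "motion": [
    [[0,0,0.001,0,0,0],[0,0,0.002,0,0,0],[0,0,0.003,0,0,0],[0,0,0.003,0,0,0]]
  ]
}}

```text
time_s: 10.8
tcp_pos: [0.6304, 0.072, 0.0703]
eef_rot: [-180.0, -0.1, -10.3]
contact_force: [-0.2, 1.3, 6.2]
gripper_width: 0.0152
gripper_force: 60.0
```

Call:
{"fn": "step_hand", "kwargs": {
  "motion": [
    [[0,0,0.001,0,0,0],[0,0,0.002,0,0,0],[0,0,0.003,0,0,0],[0,0,0.003,0,0,0]]
  ]
}}

```text
time_s: 11.13
tcp_pos: [0.6296, 0.072, 0.0655]
eef_rot: [-180.0, 0.0, -10.3]
contact_force: [1.9, 1.0, -4.6]
gripper_width: 0.015
gripper_force: 60.0
```

Past the snap. Now I'll ease down onto the board.

Call:
{"fn": "step_hand", "kwargs": {
  "motion": [
    [[0,0,0.001,0,0,0],[0,0,0.0015,0,0,0],[0,0,0.0015,0,0,0],[0,0,0.0015,0,0,0]]
  ]
}}

```text
time_s: 11.47
tcp_pos: [0.6295, 0.0716, 0.0642]
eef_rot: [180.0, 0.1, -10.3]
contact_force: [-0.4, 0.2, -0.9]
gripper_width: 0.0145
gripper_force: 60.0
```

Call:
{"fn": "step_hand", "kwargs": {
  "motion": [
    [[0,0,0.0005,0,0,0],[0,0,0.001,0,0,0],[0,0,0.001,0,0,0],[0,0,0.001,0,0,0]]
  ]
}}

```text
time_s: 11.8
tcp_pos: [0.6298, 0.0718, 0.0635]
eef_rot: [180.0, 0.0, -10.3]
contact_force: [-0.1, -0.1, -0.6]
gripper_width: 0.0147
gripper_force: 60.0
```

Call:
{"fn": "step_hand", "kwargs": {
  "motion": [
    [[0,0,0.0005,0,0,0],[0,0,0.001,0,0,0],[0,0,0.001,0,0,0],[0,0,0.001,0,0,0]]
  ]
}}

```text
time_s: 12.13
tcp_pos: [0.63, 0.0718, 0.063]
eef_rot: [-180.0, -0.0, -10.3]
contact_force: [-1.9, 0.5, 5.8]
gripper_width: 0.0152
gripper_force: 60.0
```

Call:
{"fn": "step_hand", "kwargs": {
  "motion": [
    [[0,0,0.0005,0,0,0],[0,0,0.0005,0,0,0],[0,0,0.0005,0,0,0],[0,0,0.0005,0,0,0]]
  ]
}}

```text
time_s: 12.47
tcp_pos: [0.63, 0.0718, 0.063]
eef_rot: [-180.0, -0.0, -10.3]
contact_force: [-3.2, -0.3, 7.2]
gripper_width: 0.0149
gripper_force: 60.0
```

Flange contact at about 7 N. I'll add a little more push.

Call:
{"fn": "step_hand", "kwargs": {
  "motion": [
    [[0,0,0.0005,0,0,0],[0,0,0.001,0,0,0],[0,0,0.001,0,0,0],[0,0,0.001,0,0,0]]
  ]
}}

```text
time_s: 12.8
tcp_pos: [0.6301, 0.0718, 0.0629]
eef_rot: [-180.0, -0.1, -10.3]
contact_force: [-5.6, 0.2, 15.3]
gripper_width: 0.0148
gripper_force: 60.0
```

Call:
{"fn": "step_hand", "kwargs": {
  "motion": [
    [[0,0,0,0,0,0],[0,0,0,0,0,0],[0,0,0,0,0,0],[0,0,0,0,0,0]]
  ]
}}

```text
time_s: 13.13
tcp_pos: [0.6301, 0.0719, 0.0629]
eef_rot: [-180.0, -0.1, -10.3]
contact_force: [-6.3, 0.6, 15.7]
gripper_width: 0.0151
gripper_force: 60.0
```

The push is steady at about 16 N. The TCP is 6.9 mm above the board, matching the 7 mm grasp offset from the flange, so the flange is seated and hasn't slipped.

```bash
python3 -c "
from plant import r, eyes, close_job
print(close_job())"
```

```text
the job is handed in; nothing more can be done
None
```

The fourth retainer is snapped into the empty corner hole with its flange on the board; I handed the job in at about 13 s with the arm still pressing at a steady 16 N or so (no verdict was returned).

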